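# Fetch the infusion bottle out of the transfer chamber

### The job

Reach through the round port in the chamber's sloping panel, take the bottle off its rest inside and bring it out through the port. Then set it down standing upright in the empty green bin - carry it down to the floor of the bin, do not drop it - and let go. Leave the other bottle, the jar and the dish where they are.

Things in the scene. Friction and masses are not known exactly. Their poses are not given: they have to be found in the camera images.
- chamber: Transfer chamber fixed to the table: 275 mm deep (x), 300 wide (y), 299 high, white front wall 199 mm high, clear sides, back and level roof, walls 6 mm thick. Origin: middle of its underside, on the table, 135 mm behind the front wall; z up, front towards its own -x, roughly facing the robot. A white panel slopes up and back at 25 degrees from the front wall to the roof; the port in it is the only opening.
- port: The sloping panel (231 x 300 mm, 6 mm thick) with a round hole of 140 mm diameter, edged by rubber trim 3 mm proud. Origin: centre of the hole on the panel's outer face, 250 mm above the table. z is the port axis, pointing out, 25 degrees from vertical, leaning to the chamber's front; y is level, across the chamber; x runs up the slope.
- bottle: Clear glass infusion bottle to fetch, 135 mm tall: body 54 mm diameter to 75 mm, 29 mm neck from 96 mm, grey cap 34 mm diameter from 108 to 135 mm. 0.15 to 0.31 kg. Origin: centre of its foot; z runs along it to the cap. It starts on the port axis and along it (leaning 25 degrees), foot 146 mm and mid-cap about 25 mm below the port's origin.
- rest (a point): Centre of the tilted steel disc (64 mm diameter) on the pedestal in the chamber, on which the bottle's foot stands. Two steel rails on its lower, front side, 70 mm long along the bottle, keep the leaning bottle from sliding; it just rests there, and comes free when pulled out along the port axis.
- bin_empty: The empty one of two equal open green bins, fixed to the table on either side of the chamber (either may be the empty one): 240 mm long (x), 130 mm wide (y), walls 4 mm thick and 55 mm high (40 mm at the end nearer the robot), floor 4 mm thick. Origin: centre of its underside, on the table.
- bin_full: The other green bin, same size and origin, with one bottle standing in it.
- bottle_full: Bottle of the same kind that stands in the other bin; leave it alone. Origin: centre of its foot.
- swab_jar: Closed glass jar, 72 mm diameter, 100 mm high, beyond a bin; leave it alone. Origin: centre of its foot.
- dish: Round steel dish, 110 mm diameter, 40 mm high, beyond a bin; leave it alone. Origin: centre of its foot.

How it is judged:
By the outcome, as a careful person would: the job done as asked, in the order asked, and still so for the second after the job is handed in, with the robot touching nothing.
It also fails if it takes over 48 s, if anything falls off the work surface, if the arm or the gripper's body presses on something with over 40 N, if the wrist force passes 120 N, or if a joint passes its speed limit or range.

### The arm

A 7-joint arm with a two-finger parallel gripper is mounted at the origin on the work surface. World frame = base frame: x ahead of the robot, y to its left, z up, the work surface at z = 0. Lengths are in m, angles in rad, forces in N, time in s.
With the tool pointing down it reaches from about 0.4 to 0.875 m from the base axis. Payload 4.4 kg.
Tool frame: the origin (TCP) lies at the very end of the fingers, on their centre line; the grasp point (between the pads) lies 19 mm behind it; z points along the fingers, y is the direction in which the jaws open and shut (so a half turn about z gives the same grasp; the last joint's range is limited). The gripper opens to 85 mm and grips with 20 to 120 N. Pads are 22 mm wide; open, the fingers measure 114 mm over their backs; the gripper's body (76 mm by 85 mm) begins 54 mm behind the grasp point. The pads swing forward as they close: fully open they stand 13 mm farther back than shut.
Start: joints at [1.223, 0.628, 0.038, 1.517, -0.027, 0.996, -0.02], TCP at [0.181, -0.624, 0.231] pointing down, gripper open.
Joint ranges: [-3.06, 3.06], [-0.37, 2.12], [-1.25, 1.32], [0.18, 2.47], [-1.1, 4.24], [0.23, 1.98], [-2.94, 2.94]. Speed limits (rad/s): [2.57, 2.57, 3.14, 3.14, 3.14, 3.14, 3.14].

### API

Orientations are given as a rotation vector (axis times angle).
In Python, from workcell import robot gives the robot as it stands.
- The arm moves only by the tool drive_tool, never from a script. Its argument "steps" is a list of rows, each a list of 3 entries, a list of its own where there are three numbers: the opening in per cent of the stroke, from 0 (shut) to 100 (fully open), then the shift along the world's x, y, z in m, then the turn, a rotation vector about the world's x, y, z in rad. A call has exactly 5 rows; each row is the pose to reach, as a shift and turn from the pose commanded when the call began; what a row does not reach only later rows make up. A row lasts 1/10 s, in which the tool goes at most 50 mm and 8.59 degrees, less where a joint would pass 70% of its speed; a pose out of reach is approached as far as the arm can. A call with a gripper value outside its range is refused whole. The fingers move at their own pace and stop on an object; the grip force is fixed at half the most. Time passes only in rows, so rows that repeat a pose let the fingers close, or fill a call up. It gives the time, the measured TCP pose, the force and the opening at its end, in the units of the state.
- robot.get_obs(): the state, without advancing time (a new reading comes with each control period).
- robot.capture(name): name is "scene" or "top" or "wrist"; returns a dict with "frame" (384x512x3 uint8, red, green, blue), "z_map" (384x512 float32, m along the optical axis (not along the pixel's ray), 0 where there is no reading), "fx", "fy", "cx", "cy" (pixels), "eye" and "orientation" of the camera in the world; the wrist camera has in their place "hand_eye" (4x4, takes a point from camera to tool coordinates, whose origin is the TCP and whose axes are the flange's). Camera axes: x right, y up, looking along -z (the intrinsics and any distortion apply to the point x, -y, -z); pixel columns grow to the right and rows downward; lengths in m; the calibration is good to about 2 mm. A picture is of the moment at which its call begins: read the wrist's pose just before it.
- robot.close_job(): hands the job in, once; it reports no verdict.
The state is a dict: "time_s": time; "joint_pos": joint angles; "qd": joint speeds; "joint_torque": joint torques, N m; "tool_pos": TCP position; "tool_rot": TCP orientation; "force": force on the tool from outside, world axes, zero at the start; "ft_torque": the same for the moment, N m; "width": opening from 0.0 (shut) to 1.0 (fully open).
Only numpy, scipy, OpenCV 4.12 (cv2) and the standard library are available. Lean on these libraries where they do the work, as an engineer would, in place of code of your own. Each camera call takes 0.05 s, during which the arm holds its last target. There are 200 camera calls.

## Working session

There is one attempt and no reset: what is moved stays moved. The work goes in short steps, Python scripts to look and compute and a tool call to move; the robot and the scene stay as the last step left them, time stands still between calls to the robot, and variables do not carry over. Pictures are saved under pics/ and viewed, about 8 in all and at most 12, crops included, and the job is handed in when it is done.

Besides the shell and the picture viewer there is one more tool, called after "Call:" as name([rows], argument=value, ...), one row to a line, values as JSON. drive_tool: Moves the arm, as the interface text tells. Its arguments: {"type":"object","properties":{"steps":{"type":"array"}},"required":["steps"]}

```bash
mkdir -p pics; ls
cat > h.py <<'E'
import numpy as np, cv2
from scipy.spatial.transform import Rotation as R
from workcell import robot
def rot(o):
    o=np.array(o,float)
    if o.shape==(3,3): return o
    return R.from_quat(o).as_matrix() if o.size==4 else R.from_rotvec(o).as_matrix()
def cam(c,obs=None):
    if 'eye' in c: return rot(c['orientation']),np.array(c['eye'])
    T=np.eye(4);T[:3,:3]=rot(obs['tool_rot']);T[:3,3]=obs['tool_pos'];T=T@np.array(c['hand_eye']);return T[:3,:3],T[:3,3]
def ray(c,u,v,Rt):
    d=np.array([(u-c['cx'])/c['fx'],-(v-c['cy'])/c['fy'],-1.]);return Rt@d
def cloud(c,Rm,e):
    v,u=np.mgrid[0:384,0:512];z=c['z_map'];p=np.stack([(u-c['cx'])/c['fx']*z,-(v-c['cy'])/c['fy']*z,-z],-1)
    return p@Rm.T+e
E
python3 - <<'E'
from h import *
import pickle
o=robot.get_obs();print(o)
for n in ('scene','top'):
    c=robot.capture(n);print(n,{k:v for k,v in c.items() if k not in('frame','z_map')})
    pickle.dump(c,open(n+'.pkl','wb'))
    cv2.imwrite(f'pics/{n}0.png',cv2.resize(c['frame'][...,::-1],(768,576),interpolation=cv2.INTER_CUBIC))
E
```

```text
pics
{'time_s': 0.0, 'joint_pos': array([ 1.2231698 ,  0.62935287,  0.03844086,  1.51835991, -0.02700614,
        0.99630424, -0.020007  ]), 'qd': array([-0.00133284,  0.00114229,  0.00137868, -0.0006316 ,  0.00053371,
       -0.00056769, -0.00150687]), 'joint_torque': array([ 1.31222252e-03, -5.63403940e+01,  1.22596063e+00, -1.93444455e+01,
        1.06939909e-02,  1.06661010e-02, -3.22169235e-06]), 'tool_pos': array([ 0.18062866, -0.62374904,  0.23038729]), 'tool_rot': array([-3.10858966e+00, -4.40949355e-01,  4.50853115e-04]), 'force': array([-0.51557497,  0.8302647 , -0.14332187]), 'ft_torque': array([ 0.02830597, -0.0482314 ,  0.00034022]), 'width': 0.9992601513253805}
scene {'fx': 372.81266877401964, 'fy': 372.81266877401964, 'cx': 251.8351102957839, 'cy': 186.9395596092189, 'eye': array([0.76180188, 0.30560308, 1.22073759]), 'orientation': array([0.12522805, 0.41362248, 2.47916425])}
top {'fx': 419.1429594967547, 'fy': 419.1429594967547, 'cx': 252.52426010930208, 'cy': 192.20900336605428, 'eye': array([0.36007919, 0.02031373, 1.14424892]), 'orientation': array([ 0.13396369, -0.16937147, -1.56220032])}
```

View pics/scene0.png

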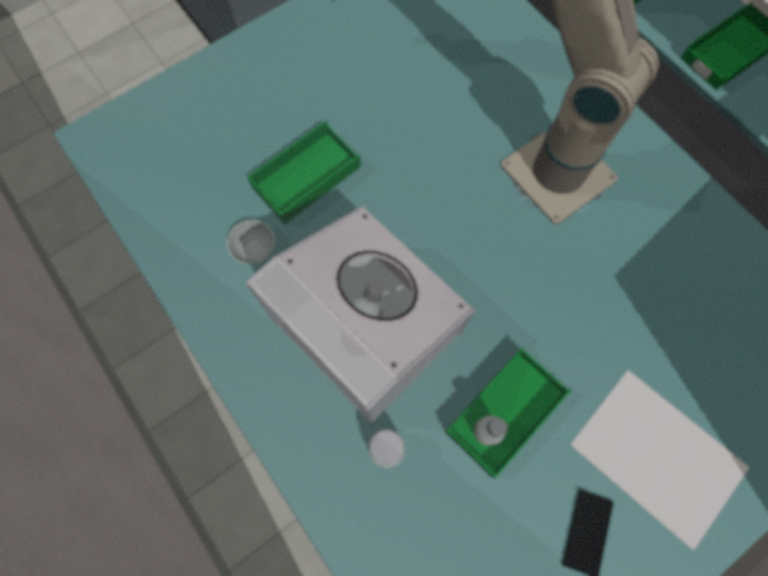

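View pics/top0.png

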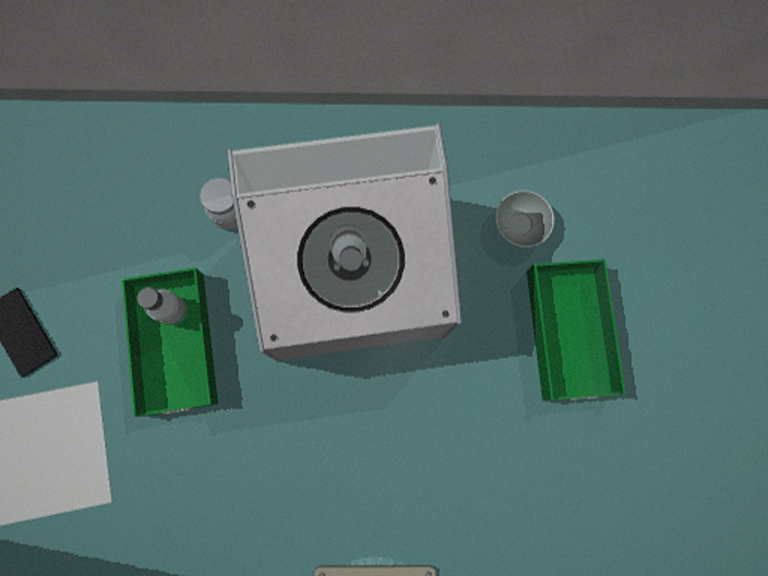

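Scene: port ring about (377,285), empty bin at about (305,170), full bin (508,413). Top: port ring (351,259), bottle cap in it (350,257), screws at (251,204), (432,181), (274,338), (446,313). The empty bin's rim corners are about (532,263), (605,262), (624,394), (545,401), on the robot's right. The dish is beyond it.

```bash
cat > m.py <<'E'
from h import *
import pickle
C={n:pickle.load(open(n+'.pkl','rb')) for n in('scene','top')}
P={n:cam(c) for n,c in C.items()}
def tri(us,ut):
    A=[];b=[]
    for n,(u,v) in(('scene',us),('top',ut)):
        d=ray(C[n],u,v,P[n][0]);d/=np.linalg.norm(d);M=np.eye(3)-np.outer(d,d);A.append(M);b.append(M@P[n][1])
    x,r,*_=np.linalg.lstsq(np.vstack(A),np.hstack(b),rcond=None);return x.round(4),np.sqrt(r).round(4)
out={}
E
python3 - <<'E'
from m import *
el={}
for n,(x,y,r) in {'scene':(251,190,34),'top':(234,173,42)}.items():
    g=C[n]['frame'].max(-1).astype(int);yy,xx=np.mgrid[0:384,0:512];d=np.hypot(xx-x,yy-y)
    # dark ring: darkest pixel along each radial
    pts=[]
    for a in np.arange(0,2*np.pi,.05):
        rr=np.arange(r*.55,r*1.2,.25);px=(x+rr*np.cos(a)).astype(np.float32);py=(y+rr*np.sin(a)).astype(np.float32)
        s=cv2.remap(g.astype(np.float32),px[None],py[None],cv2.INTER_LINEAR)[0];i=s.argmin();pts.append((px[i],py[i]))
    e=cv2.fitEllipseDirect(np.array(pts,np.float32));el[n]=e[0];print(n,e)
print('port',tri(el['scene'],el['top']))
def s(u):return tuple(np.array(u)/1.5-.17)
for a,b in {'screwTL':((394,365),(251,204)),'screwTR':((290,261),(432,181)),'BL':((460,307),(274,338)),'BR':((365,216),(446,313))}.items(): pass
for k,(a,b) in {'TL':((394,365),(251,204)),'TR':((290,261),(432,181)),'BL':((460,307),(274,338)),'BR':((365,216),(446,313)),
 'binFL(fartop left)':((285,218),(532,263)),'binFR':((249,177),(605,262)),'binNR':((323,123),(624,394)),'binNL':((360,160),(545,401))}.items(): print(k,tri(s(a),s(b)))
for n in C:
    p=cloud(C[n],*P[n]);e=el[n]
    yy,xx=np.mgrid[0:384,0:512];d=np.hypot(xx-e[0],yy-e[1]);rr={'scene':30,'top':38}[n]
    q=p[(d>rr*1.0)&(d<rr*1.45)&(C[n]['z_map']>0)&(C[n]['frame'].min(-1)>120)]
    for _ in range(4):
        m=q.mean(0);nv=np.linalg.svd(q-m,full_matrices=False)[2][2];nv*=np.sign(nv[2]);q=q[abs((q-m)@nv)<.006]
    print(n,'plane',len(q),m,nv,'tilt',np.degrees(np.arccos(nv[2])),'yaw',np.degrees(np.arctan2(-nv[1],-nv[0])))
    # port centre on plane
    dr=ray(C[n],*e,P[n][0]);t=((m-P[n][1])@nv)/(dr@nv);print(' centre',P[n][1]+t*dr)
    g=C[n]['frame'].astype(int);gm=(g[...,1]>g[...,0]+50)&(g[...,1]>g[...,2]+50)
    k,l,st,ce=cv2.connectedComponentsWithStats(gm.astype(np.uint8))
    for i in range(1,k):
        if st[i,4]>300:
            w=p[(l==i)&(C[n]['z_map']>0)];fl=w[w[:,2]<.02];h=w[w[:,2]>.035]
            print(' green',ce[i],'floor z',np.median(fl[:,2]),'all box',cv2.minAreaRect(w[:,:2].astype(np.float32)),'zmax',np.percentile(w[:,2],98))
E
```

```text
scene ((250.48098754882812, 190.0386962890625), (40.80623245239258, 52.90153884887695), 122.30146026611328)
top ((233.96302795410156, 172.4635467529297), (66.63960266113281, 68.33354187011719), 84.80487060546875)
port (array([0.5798, 0.0402, 0.249 ]), array([0.0012]))
TL (array([0.6471, 0.1821, 0.2932]), array([0.0004]))
TR (array([ 0.6842, -0.075 ,  0.2933]), array([0.0009]))
BL (array([0.4685, 0.1562, 0.2014]), array([0.0007]))
BR (array([ 0.5055, -0.1011,  0.2116]), array([0.0007]))
binFL(fartop left) (array([ 0.6183, -0.2732,  0.0558]), array([0.0073]))
binFR (array([ 0.6255, -0.4123,  0.0485]), array([0.0005]))
binNR (array([ 0.3925, -0.4406,  0.0284]), array([0.004]))
binNL (array([ 0.3803, -0.2987,  0.0313]), array([0.0043]))
scene plane 1762 [0.61800627 0.05862167 0.2713561 ] [-0.42358282 -0.06236007  0.90370837] tilt 25.350119819836348 yaw 8.374952056210523
 centre [0.58094647 0.04054683 0.25273832]
 green [201.51798561 113.74100719] floor z 0.005527147263795218 all box ((0.5042637586593628, -0.3749663233757019), (0.22228042781352997, 0.08461400121450424), 3.9566080570220947) zmax 0.01092862579622107
 green [341.78784957 259.29218901] floor z 0.005217052138705047 all box ((0.4384554326534271, 0.3377434015274048), (0.1375168412923813, 0.08358839899301529), 9.414799690246582) zmax 0.010350552513998279
top plane 4850 [0.57913994 0.04071764 0.25214502] [-0.41855156 -0.06101177  0.90614136] tilt 25.022554039018402 yaw 8.293526688489296
 centre [0.57856647 0.04087039 0.25189041]
 green [384.65281174 220.48312958] floor z 0.004789328426670014 all box ((0.4978412091732025, -0.3713565468788147), (0.10004495084285736, 0.23162715137004852), 87.76612854003906) zmax 0.009641517368025135
 green [122.33575677 245.05155321] floor z 0.004920305052771523 all box ((0.4334430396556854, 0.338454008102417), (0.11351045221090317, 0.16018329560756683), 88.00540161132812) zmax 0.05657028376584862
```

```bash
cat >> h.py <<'E'
yaw=np.radians(8.25);t=np.radians(25)
port=np.array([.580,.0405,.2505]);cx=np.array([np.cos(yaw),np.sin(yaw),0]);cy=np.array([-np.sin(yaw),np.cos(yaw),0]);ez=np.array([0,0,1.])
n=-np.sin(t)*cx+np.cos(t)*ez
Rg=np.stack([np.cross(-cy,-n),-cy,-n],1)   # grasp orientation
def delta(pos,Rm,o=None):
    o=o or robot.get_obs();return (pos-o['tool_pos']).round(4),R.from_matrix(Rm@rot(o['tool_rot']).T).as_rotvec().round(4)
E
python3 - <<'E'
from h import *
print(n);print(rot(robot.get_obs()['tool_rot']).round(3));print(delta(port+.12*n,Rg))
c=robot.capture('wrist');print(c['hand_eye'],c['fx'])
E
```

```text
[-0.41824475 -0.0606426   0.90630779]
[[ 0.961  0.278 -0.   ]
 [ 0.278 -0.961  0.002]
 [-0.    -0.002 -1.   ]]
(array([0.3492, 0.6571, 0.1288]), array([ 0.0907, -0.4272, -0.1359]))
[[-9.07438088e-04  9.62166717e-01  2.72459879e-01  6.86904160e-02]
 [ 9.99999333e-01  1.06789062e-03 -4.40620221e-04  6.07297594e-04]
 [-7.14907461e-04  2.72459297e-01 -9.62167044e-01 -1.43414087e-01]
 [ 0.00000000e+00  0.00000000e+00  0.00000000e+00  1.00000000e+00]] 333.7252895840036
```

Call:
drive_tool([
  [100,[0,0,0.04],[0,0,0]],
  [100,[0.01,0.02,0.08],[0,0,0]],
  [100,[0.03,0.05,0.12],[0,0,0]],
  [100,[0.06,0.09,0.14],[0,0,0]],
  [100,[0.09,0.13,0.15],[0,0,0]],
])

```text
time_s: 0.65
tool_pos: [0.2665, -0.5006, 0.3816]
tool_rot: [3.108, 0.437, 0.002]
force: [2.0, -0.9, -0.4]
width: 0.999
```

Call:
drive_tool([
  [100,[0.02,0.045,0],[0.01,-0.04,-0.01]],
  [100,[0.045,0.09,0],[0.02,-0.09,-0.03]],
  [100,[0.065,0.135,0],[0.03,-0.13,-0.04]],
  [100,[0.085,0.18,0],[0.035,-0.17,-0.055]],
  [100,[0.11,0.225,0],[0.045,-0.21,-0.07]],
])

```text
time_s: 1.15
tool_pos: [0.3753, -0.2749, 0.3795]
tool_rot: [-3.091, -0.326, -0.336]
force: [1.3, -0.3, 0.2]
width: 1.002
```

Call:
drive_tool([
  [100,[0.02,0.045,0],[0.01,-0.04,-0.01]],
  [100,[0.045,0.09,0],[0.02,-0.09,-0.03]],
  [100,[0.065,0.135,0],[0.03,-0.13,-0.04]],
  [100,[0.085,0.18,0],[0.035,-0.17,-0.055]],
  [100,[0.105,0.22,0],[0.045,-0.21,-0.07]],
])

```text
time_s: 1.65
tool_pos: [0.4804, -0.0545, 0.3797]
tool_rot: [-3.032, -0.212, -0.664]
force: [1.3, -0.9, -0.0]
width: 1.001
```

Run:
```python
from h import *
o=robot.get_obs();print(o['joint_pos'].round(3),o['tool_pos'],delta(port+.15*n,Rg))
```

```text
[ 0.462  0.036 -0.335  2.079 -0.174  0.619 -1.18 ] [ 0.48040819 -0.05449529  0.37974079] (array([0.0369, 0.0859, 0.0067]), array([ 0.0002, -0.005 ,  0.004 ]))
```

Call:
drive_tool([
  [100,[0.01,0.03,0.002],[0,0,0]],
  [100,[0.025,0.06,0.005],[0,0,0]],
  [100,[0.037,0.086,0.0065],[0,-0.005,0.004]],
  [100,[0.037,0.086,0.0065],[0,-0.005,0.004]],
  [100,[0.037,0.086,0.0065],[0,-0.005,0.004]],
])

```text
time_s: 2.15
tool_pos: [0.5169, 0.0293, 0.3856]
tool_rot: [-3.031, -0.22, -0.667]
force: [-0.8, -0.6, -0.1]
width: 1.003
```

Run:
```python
from h import *
import pickle
o=robot.get_obs();c=robot.capture('wrist');pickle.dump((o,c),open('w1.pkl','wb'))
print(o['joint_pos'].round(3),delta(port+.15*n,Rg,o))
Rm,e=cam(c,o)
def proj(p):
    q=Rm.T@(p-e);return [c['cx']+c['fx']*q[0]/-q[2],c['cy']-c['fy']*q[1]/-q[2]]
f=c['frame'][...,::-1].copy()
im=cv2.resize(f,(768,576),interpolation=cv2.INTER_CUBIC)
for p in (port,port-.011*n,port-.146*n):
    u=np.array(proj(p))*1.5;print(u);cv2.circle(im,tuple(int(x) for x in u),3,(0,0,255),-1)
a=np.linspace(0,2*np.pi,60);
for r,d,col in((.07,0,(0,255,0)),(.017,-.011,(255,0,0)),):
    pts=np.array([np.array(proj(port+d*n+r*(np.cos(x)*cy+np.sin(x)*np.cross(cy,n))))*1.5 for x in a]);cv2.polylines(im,[pts.astype(np.int32)],True,col,1)
cv2.imwrite('pics/w1.png',im)
```

```text
[ 0.29   0.083 -0.42   2.014  0.042  0.619 -1.576] (array([0.0004, 0.0021, 0.0009]), array([ 0.0011, -0.0032, -0.001 ]))
[380.95690619 249.17582424]
[381.10662947 245.12968969]
[382.35895516 211.28673519]
```

View pics/w1.png

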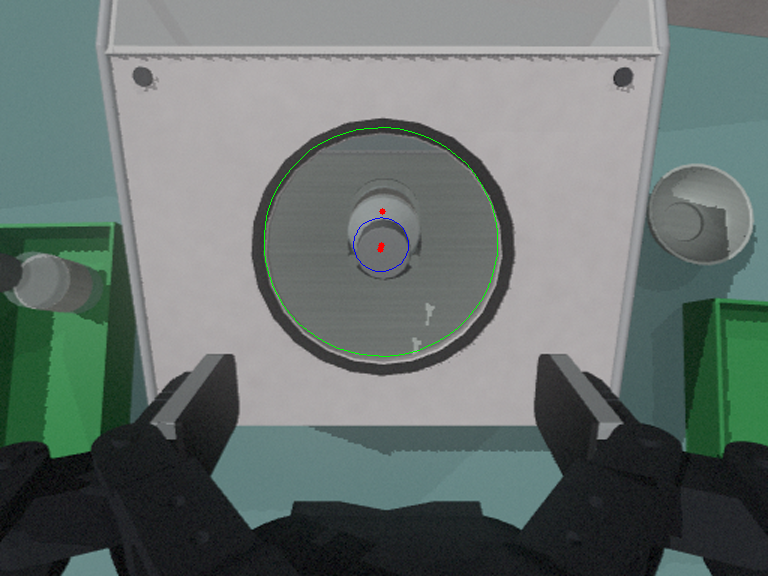

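The wrist view shows the port hole matching the prediction, centred at about (382,247). The cap's top is at about (382,250), a few pixels lower than predicted. I'll go closer and take a second view to triangulate the cap.

Call:
drive_tool([
  [100,[0.007,0.002,-0.015],[0,-0.002,0]],
  [100,[0.014,0.004,-0.03],[0,-0.003,0]],
  [100,[0.022,0.005,-0.047],[0,-0.003,0]],
  [100,[0.029,0.006,-0.063],[0,-0.003,0]],
  [100,[0.029,0.006,-0.063],[0,-0.003,0]],
])

```text
time_s: 2.7
tool_pos: [0.545, 0.0332, 0.3205]
tool_rot: [-3.032, -0.215, -0.666]
force: [0.1, -0.3, -0.8]
width: 1.004
```

Run:
```python
from h import *
import pickle
o=robot.get_obs();c=robot.capture('wrist');pickle.dump((o,c),open('w2.pkl','wb'))
print(o['joint_pos'].round(3),delta(port+.08*n,Rg,o))
o1,c1=pickle.load(open('w1.pkl','rb'));t=pickle.load(open('top.pkl','rb'))
a=c1['frame'][100:200,205:305,::-1];b=c['frame'][:,:,::-1]
Rm,e=cam(c,o);q=Rm.T@(port-.011*n-e);u=int(c['cx']+c['fx']*q[0]/-q[2]);v=int(c['cy']-c['fy']*q[1]/-q[2]);print('crop2 origin',u-50,v-50)
b=b[v-50:v+50,u-50:u+50]
cv2.imwrite('pics/w2.png',np.hstack([cv2.resize(x,(400,400),interpolation=cv2.INTER_CUBIC) for x in(a,b)]))
```

```text
[ 0.218  0.208 -0.385  2.072  0.182  0.45  -1.718] (array([0.0015, 0.0025, 0.0025]), array([ 0.0014, -0.004 ,  0.0027]))
crop2 origin 202 132
```

View pics/w2.png

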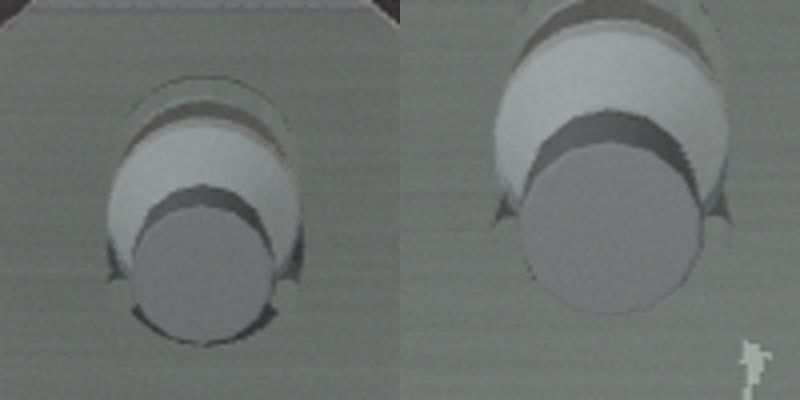

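Crop: cap top circle centred at (203,275) in the left half and (611,228) in the right half. Both are centred within the bottle body outline.

Run:
```python
from h import *
import pickle
A=[];b=[];
for f,(u,v) in(('w1',(255.4,168.4)),('w2',(254.5,188.7))):
    o,c=pickle.load(open(f+'.pkl','rb'));Rm,e=cam(c,o);d=ray(c,u,v,Rm);d/=np.linalg.norm(d);M=np.eye(3)-np.outer(d,d);A.append(M);b.append(M@e)
    zz=c['z_map'][int(v)-3:int(v)+4,int(u)-3:int(u)+4];print('depth pt',ray(c,u,v,Rm)*np.median(zz)+e)
    # intersect with plane 11 mm below port
    p0=port-.011*n;k=((p0-e)@n)/(d@n);x=e+k*d-p0;print('off along slope, y',x@np.cross(cy,n),x@cy)
x,r,*_=np.linalg.lstsq(np.vstack(A),np.hstack(b),rcond=None);print('tri',x,r)
w=x-port;print('captop rel port: axis,slope-up,y',w@n,w@np.cross(cy,n),w@cy)
```

```text
depth pt [0.58000572 0.03924301 0.24099873]
off along slope, y -0.004768718845260495 -0.0012335451978301292
depth pt [0.5803034  0.03929139 0.24103125]
off along slope, y -0.004614810723283789 -0.0012236843646930707
tri [0.5809645  0.03941161 0.23618212] [1.1116627e-10]
captop rel port: axis,slope-up,y -0.013313795467431501 -0.00532745214213116 -0.0012155214669550827
```

Call:
drive_tool([
  [100,[0.006,0.001,-0.013],[0,-0.003,0.002]],
  [100,[0.012,0.002,-0.026],[0.001,-0.004,0.003]],
  [100,[0.018,0.003,-0.039],[0.001,-0.004,0.003]],
  [100,[0.024,0.004,-0.052],[0.001,-0.004,0.003]],
  [100,[0.03,0.005,-0.065],[0.001,-0.004,0.003]],
])

```text
time_s: 3.25
tool_pos: [0.5768, 0.0388, 0.2589]
tool_rot: [-3.027, -0.22, -0.682]
force: [-0.8, 0.4, -0.4]
width: 0.999
```

Run:
```python
from h import *
o=robot.get_obs();print(o['joint_pos'].round(3),o['force'].round(1),delta(np.array([.5944,.0414,.2102]),Rg,o))
```

```text
[ 0.105  0.337 -0.276  2.102  0.317  0.283 -1.847] [-0.8  0.4 -0.4] (array([ 0.0176,  0.0026, -0.0487]), array([ 0.0003,  0.0067, -0.0008]))
```

j6 is getting near its lower limit of 0.23, so I'll ease the tilt by about 6° about the jaw axis, which doesn't affect the grip.

Call:
drive_tool([
  [100,[0.003,0,-0.01],[-0.003,0.025,0]],
  [100,[0.006,0.001,-0.02],[-0.006,0.05,0]],
  [100,[0.009,0.002,-0.03],[-0.01,0.08,0]],
  [100,[0.012,0.002,-0.04],[-0.014,0.105,0]],
  [100,[0.0155,0.0025,-0.0495],[-0.014,0.105,0]],
])

```text
time_s: 3.75
tool_pos: [0.5933, 0.0426, 0.2082]
tool_rot: [-3.064, -0.224, -0.519]
force: [0.2, 0.9, 1.1]
width: 1.0
```

Call:
drive_tool([
  [100,[0,0,0],[0,0,0]],
  [30,[0,0,0],[0,0,0]],
  [15,[0,0,0],[0,0,0]],
  [0,[0,0,0],[0,0,0]],
  [0,[0,0,0],[0,0,0]],
])

```text
time_s: 4.25
tool_pos: [0.592, 0.0424, 0.2093]
tool_rot: [-3.064, -0.225, -0.521]
force: [-1.6, -0.1, 1.9]
width: 0.383
```

Run:
```python
from h import *
o=robot.get_obs();print(o['joint_pos'].round(3),o['force'].round(1),o['width'],delta(np.array([.5925,.0411,.2094]),Rg,o))
```

```text
[ 0.075  0.457 -0.26   2.024  0.327  0.352 -1.854] [-1.6 -0.1  1.9] 0.3827258274075882 (array([ 0.0005, -0.0013,  0.0001]), array([ 0.0138, -0.0988, -0.0026]))
```

Call:
drive_tool([
  [0,[0,0,0],[0,0,0]],
  [0,[-0.002,0,0.005],[0,0,0]],
  [0,[-0.006,-0.001,0.014],[0,0,0]],
  [0,[-0.0105,-0.0015,0.023],[0,0,0]],
  [0,[-0.015,-0.002,0.0325],[0,0,0]],
])

```text
time_s: 4.75
tool_pos: [0.5762, 0.0402, 0.2418]
tool_rot: [-3.065, -0.224, -0.518]
force: [0.6, -1.0, -2.5]
width: 0.383
```

Call:
drive_tool([
  [0,[-0.006,-0.001,0.013],[0,0,0]],
  [0,[-0.012,-0.002,0.026],[0,0,0]],
  [0,[-0.019,-0.003,0.041],[0,0,0]],
  [0,[-0.026,-0.004,0.056],[0,0,0]],
  [0,[-0.033,-0.005,0.071],[0,0,0]],
])

```text
time_s: 5.25
tool_pos: [0.5425, 0.0356, 0.3132]
tool_rot: [-3.065, -0.226, -0.518]
force: [-0.8, -0.7, -1.8]
width: 0.379
```

Call:
drive_tool([
  [0,[-0.007,-0.001,0.015],[0,0,0]],
  [0,[-0.014,-0.002,0.03],[0,0,0]],
  [0,[-0.021,-0.003,0.045],[0,0,0]],
  [0,[-0.028,-0.004,0.06],[0,0,0]],
  [0,[-0.035,-0.005,0.075],[0,0,0]],
])

```text
time_s: 5.75
tool_pos: [0.5073, 0.0308, 0.3881]
tool_rot: [-3.065, -0.226, -0.518]
force: [0.5, -0.4, -1.8]
width: 0.386
```

Call:
drive_tool([
  [0,[-0.005,-0.001,0.013],[0,0,0]],
  [0,[-0.01,-0.002,0.025],[0,0,0]],
  [0,[-0.015,-0.003,0.035],[0,0,0]],
  [0,[-0.018,-0.003,0.04],[0,0,0]],
  [0,[-0.018,-0.003,0.04],[0,0,0]],
])

```text
time_s: 6.25
tool_pos: [0.4904, 0.0276, 0.4278]
tool_rot: [-3.065, -0.225, -0.52]
force: [0.1, -0.5, -2.1]
width: 0.379
```

Run:
```python
from h import *
o=robot.get_obs();print(o['joint_pos'].round(3),o['force'].round(1),o['width'],o['time_s'],o['tool_pos'])
for m in('wrist','scene'):
    c=robot.capture(m);cv2.imwrite(f'pics/{m}3.png',c['frame'][...,::-1])
a=cv2.imread('pics/wrist3.png');b=cv2.imread('pics/scene3.png');cv2.imwrite('pics/both3.png',np.hstack([cv2.resize(x,(400,300),interpolation=cv2.INTER_AREA) for x in(a,b)]))
def go(pos,Rm):print(delta(pos,Rm))
```

```text
[ 0.309  0.044 -0.43   1.895  0.011  0.87  -1.548] [ 0.1 -0.5 -2.1] 0.3789573915678243 6.25 [0.49041982 0.02760885 0.42781104]
```

View pics/both3.png

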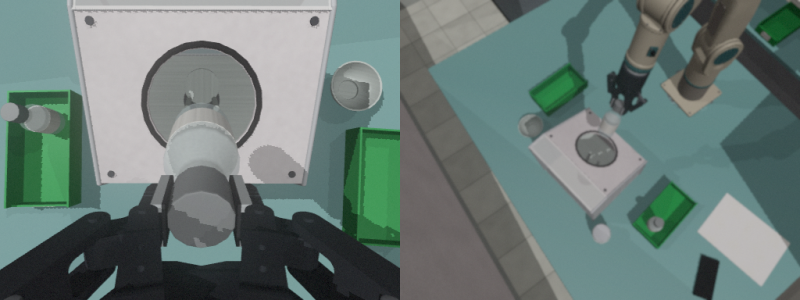

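The bottle is held and out of the port. Now I carry it over to the empty bin and turn it upright.

Call:
drive_tool([
  [0,[0,-0.015,0],[-0.003,0.02,0]],
  [0,[0,-0.045,0],[-0.01,0.07,0]],
  [0,[0,-0.08,0],[-0.02,0.13,0]],
  [0,[0,-0.12,0],[-0.03,0.19,0]],
  [0,[0,-0.16,0],[-0.036,0.25,0]],
])

```text
time_s: 6.85
tool_pos: [0.4908, -0.1337, 0.4265]
tool_rot: [-3.122, -0.23, -0.125]
force: [-0.4, 0.6, -2.0]
width: 0.384
```

Call:
drive_tool([
  [0,[0.002,-0.04,0],[-0.006,0.04,0]],
  [0,[0.004,-0.08,0],[-0.012,0.08,0]],
  [0,[0.006,-0.12,0],[-0.018,0.12,0]],
  [0,[0.008,-0.16,-0.01],[-0.025,0.16,0]],
  [0,[0.01,-0.19,-0.025],[-0.028,0.19,0]],
])

```text
time_s: 7.35
tool_pos: [0.5013, -0.3256, 0.4009]
tool_rot: [3.121, 0.226, -0.172]
force: [0.4, 0.5, -1.2]
width: 0.383
```

Call:
drive_tool([
  [0,[0,-0.015,-0.03],[0,0,0]],
  [0,[0,-0.025,-0.06],[0,0,0]],
  [0,[0,-0.03,-0.1],[0,0,0]],
  [0,[0,-0.03,-0.13],[0,0,0]],
  [0,[0,-0.03,-0.15],[0,0,0]],
])

```text
time_s: 7.85
tool_pos: [0.4997, -0.352, 0.248]
tool_rot: [3.125, 0.229, -0.177]
force: [0.3, 1.7, -1.9]
width: 0.38
```

Run:
```python
from h import *
import pickle
o=robot.get_obs();print(o['joint_pos'].round(3),o['force'].round(1),o['width'],o['time_s'],o['tool_pos'],rot(o['tool_rot']).round(3))
ims=[]
for m in('scene','top'):
    c=robot.capture(m);pickle.dump(c,open(m+'4.pkl','wb'));Rm,e=cam(c)
    q=Rm.T@(o['tool_pos']-e);u=int(c['cx']+c['fx']*q[0]/-q[2]);v=int(c['cy']-c['fy']*q[1]/-q[2]);u0,v0=max(u-60,0),max(v-60,0);print(m,u0,v0)
    ims.append(cv2.resize(c['frame'][v0:v0+120,u0:u0+120,::-1],(400,400),interpolation=cv2.INTER_CUBIC))
cv2.imwrite('pics/both4.png',np.hstack(ims))
```

```text
[ 0.645  0.607 -0.194  1.521  0.191  1.125 -1.037] [ 0.3  1.7 -1.9] 0.38044154582289985 7.85 [ 0.49965045 -0.35200651  0.24802979] [[ 0.983  0.145 -0.112]
 [ 0.145 -0.989 -0.011]
 [-0.113 -0.005 -0.994]]
scene 136 17
top 353 149
```

View pics/both4.png

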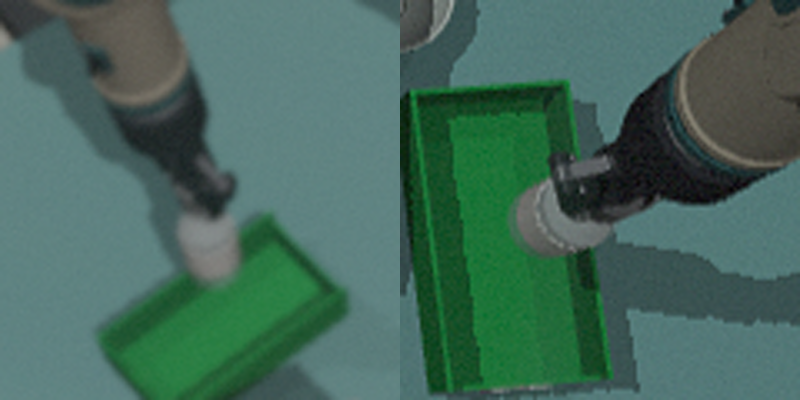

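The bottle is over the bin, a little toward its +y half, with its body visible below the gripper in both crops. I'll descend with a small -y correction, then feel for the floor.

Call:
drive_tool([
  [0,[0,-0.004,-0.02],[0,0,0]],
  [0,[0,-0.008,-0.045],[0,0,0]],
  [0,[0,-0.008,-0.07],[0,0,0]],
  [0,[0,-0.008,-0.095],[0,0,0]],
  [0,[0,-0.008,-0.115],[0,0,0]],
])

```text
time_s: 8.45
tool_pos: [0.5015, -0.3607, 0.1365]
tool_rot: [3.122, 0.229, -0.17]
force: [0.6, 0.7, -2.2]
width: 0.377
```

Call:
drive_tool([
  [0,[0,0,-0.006],[0,0,0]],
  [0,[0,0,-0.01],[0,0,0]],
  [0,[0,0,-0.014],[0,0,0]],
  [0,[0,0,-0.017],[0,0,0]],
  [0,[0,0,-0.017],[0,0,0]],
])

```text
time_s: 8.95
tool_pos: [0.501, -0.3607, 0.1204]
tool_rot: [3.122, 0.228, -0.17]
force: [-0.8, -0.3, -1.4]
width: 0.383
```

Run:
```python
from h import *
import pickle
o=robot.get_obs();print(o['force'].round(1),o['ft_torque'].round(2),o['tool_pos'])
c=robot.capture('wrist');cv2.imwrite('pics/w5.png',c['frame'][...,::-1])
```

```text
[-0.8 -0.3 -1.4] [ 0.04 -0.19  0.02] [ 0.50100523 -0.36071089  0.12041694]
```

View pics/w5.png

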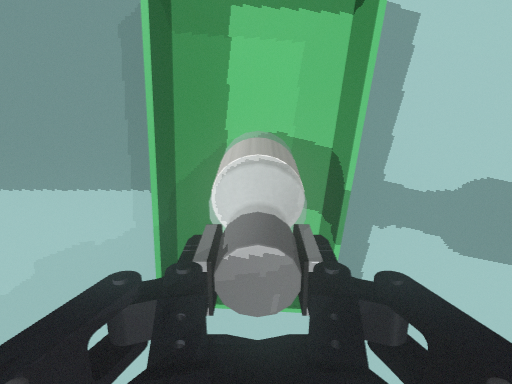

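The wrist view shows the bottle between the bin walls, with the cap at about (258,278) and its pads square on it. I'll check the bottle's tilt from the cap-face depth before touchdown.

Run:
```python
from h import *
for _ in range(1):
    o=robot.get_obs();c=robot.capture('wrist');p=cloud(c,*cam(c,o))
    w=p[262:305,235:282].reshape(-1,3);w=w[c['z_map'][262:305,235:282].ravel()>0]
    for _ in range(4):
        m=np.median(w,0) if _==0 else w.mean(0);nv=np.linalg.svd(w-w.mean(0),full_matrices=False)[2][2];nv*=np.sign(nv[2]);w=w[abs((w-w.mean(0))@nv)<.003]
    print(len(w),w.mean(0),nv,np.degrees(nv[:2]))
```

```text
2014 [ 0.50310137 -0.36137584  0.15384134] [-0.00219284 -0.00263332  0.99999413] [-0.12564026 -0.15087835]
```

Call:
drive_tool([
  [0,[0,0,-0.003],[0,0,0]],
  [0,[0,0,-0.005],[0,0,0]],
  [0,[0,0,-0.007],[0,0,0]],
  [0,[0,0,-0.009],[0,0,0]],
  [0,[0,0,-0.009],[0,0,0]],
])

```text
time_s: 9.55
tool_pos: [0.5005, -0.3604, 0.1106]
tool_rot: [3.123, 0.228, -0.172]
force: [0.5, 0.1, -2.1]
width: 0.379
```

Call:
drive_tool([
  [0,[0,0,-0.001],[0,0,0]],
  [0,[0,0,-0.002],[0,0,0]],
  [0,[0,0,-0.003],[0,0,0]],
  [0,[0,0,-0.004],[0,0,0]],
  [0,[0,0,-0.004],[0,0,0]],
])

```text
time_s: 10.05
tool_pos: [0.5007, -0.3605, 0.1068]
tool_rot: [3.123, 0.228, -0.171]
force: [0.1, -0.0, -0.5]
width: 0.386
```

Call:
drive_tool([
  [0,[0,0,-0.0005],[0,0,0]],
  [0,[0,0,-0.001],[0,0,0]],
  [0,[0,0,-0.0015],[0,0,0]],
  [0,[0,0,-0.0015],[0,0,0]],
  [0,[0,0,-0.0015],[0,0,0]],
])

```text
time_s: 10.55
tool_pos: [0.5009, -0.3606, 0.1064]
tool_rot: [3.122, 0.228, -0.17]
force: [-1.5, 0.3, 4.8]
width: 0.378
```

Touchdown: the vertical force went from -2 N to +5 N. I let go gently.

Call:
drive_tool([
  [38,[0,0,0.0005],[0,0,0]],
  [45,[0,0,0.0005],[0,0,0]],
  [60,[0,0,0.0005],[0,0,0]],
  [80,[0,0,0.0005],[0,0,0]],
  [100,[0,0,0.0005],[0,0,0]],
])

```text
time_s: 11.05
tool_pos: [0.5008, -0.3605, 0.1058]
tool_rot: [3.122, 0.228, -0.171]
force: [0.4, 0.2, -0.0]
width: 0.917
```

Call:
drive_tool([
  [100,[0,0,0],[0,0,0]],
  [100,[0,0,0],[0,0,0]],
  [100,[0,0,0.003],[0,0,0]],
  [100,[0,0,0.01],[0,0,0]],
  [100,[0,0,0.02],[0,0,0]],
])

```text
time_s: 11.55
tool_pos: [0.5006, -0.3604, 0.1264]
tool_rot: [3.123, 0.228, -0.172]
force: [-0.2, -0.6, -0.3]
width: 1.0
```

Call:
drive_tool([
  [100,[0,0,0.02],[0,0,0]],
  [100,[0,0,0.045],[0,0,0]],
  [100,[0,0,0.07],[0,0,0]],
  [100,[0,0,0.1],[0,0,0]],
  [100,[0,0,0.12],[0,0,0]],
])

```text
time_s: 12.05
tool_pos: [0.5015, -0.3609, 0.2493]
tool_rot: [3.121, 0.228, -0.166]
force: [0.6, 0.3, 0.7]
width: 1.0
```

Call:
drive_tool([
  [100,[-0.02,0,0.02],[0,0,0]],
  [100,[-0.05,0,0.03],[0,0,0]],
  [100,[-0.08,0,0.04],[0,0,0]],
  [100,[-0.1,0,0.04],[0,0,0]],
  [100,[-0.1,0,0.04],[0,0,0]],
])

```text
time_s: 12.55
tool_pos: [0.3978, -0.3614, 0.2877]
tool_rot: [3.121, 0.223, -0.172]
force: [-0.3, 0.7, -0.4]
width: 0.998
```

Run:
```python
from h import *
o=robot.get_obs();print(o['force'].round(1),o['width'],o['time_s'],o['tool_pos'])
ims=[]
for m in('wrist','top'):
    c=robot.capture(m);ims.append(cv2.resize(c['frame'][...,::-1],(400,300),interpolation=cv2.INTER_AREA))
    p=cloud(c,*cam(c,o)).reshape(-1,3);w=p[(c['z_map'].ravel()>0)&(np.hypot(p[:,0]-.503,p[:,1]+.361)<.06)&(p[:,2]>.129)&(p[:,2]<.16)];print(m,len(w),w.mean(0) if len(w) else '')
cv2.imwrite('pics/end.png',np.hstack(ims))
```

```text
[-0.3  0.7 -0.4] 0.9984498888963881 12.55 [ 0.39782686 -0.36144645  0.28769539]
wrist 1543 [ 0.50225618 -0.3616086   0.13975484]
top 164 [ 0.50263158 -0.3572972   0.13884632]
```

View pics/end.png

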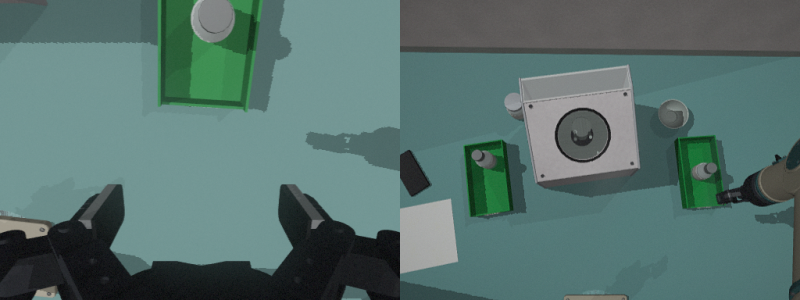

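The final views show the bottle standing in the right-hand bin (top crop, about (704,170)), with its cap top at about 0.139 m. The gripper is clear, and the other objects look unmoved.

```bash
python3 -c "
from workcell import robot
print(robot.close_job())"
```

```text
the job is handed in; nothing more can be done
None
```

The bottle was taken out through the port and now stands upright in the empty bin, the one on the robot's right. I handed the job in at about 12.7 s of the 48 s allowed.

- **Grasp:** I gripped the bottle by its cap. The cap measured about 5 mm further down the slope than the port axis I had estimated. I grasped it where I saw it. I also tilted the tool about 6° less than the port axis, because joint 6 was near its limit.
- **Placing:** The cap face measured within 0.2° of level before touchdown. I felt the floor as the vertical force changed from -2 N to +5 N, then opened the gripper and backed off.
- **Last checks:** The cap top is at about 0.139–0.140 m, which matches the bottle standing on the 4 mm bin floor. It is near the middle of the bin, at about (0.502, -0.361). The top view shows the other bottle, the jar and the dish apparently unmoved, though I judged that by eye. The gripper touches nothing.
- **Disagreement:** The two cameras differ by about 4 mm in the bottle's y position. The top camera sees the cap at an angle, so I put it down to that.

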